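Drive the spring pin home and gauge it

ROBOT

A 7-joint arm with a two-finger parallel gripper is mounted at the origin on the work surface. World frame = base frame: x ahead of the robot, y to its left, z up, the work surface at z = 0. Lengths are in mm, angles in rad, forces in N, time in s.
With the tool pointing down it reaches from about 350 to 900 mm from the base axis. Payload 19.9 kg.
Tool frame: the origin (TCP) lies midway between the tips of the shut fingers; the grasp point (between the pads) lies 19 mm behind it; z points along the fingers, y is the line along which they close (so a half turn about z gives the same grasp; the last joint's range is limited). The gripper opens to 85 mm and grips with 20 to 120 N. Pads are 22 mm wide; open, the fingers measure 114 mm over their backs; the gripper's body (76 mm by 85 mm) begins 54 mm behind the grasp point. The pads swing forward as they close: fully open they stand 13 mm farther back than shut.
Start: joints at [1.067, 0.417, -0.01, 1.614, 0.005, 1.111, -0.053], TCP at [278.467, -559.515, 231.26] pointing down, gripper open.
Joint ranges: [-2.81, 2.81], [-0.39, 2.02], [-1.27, 1.25], [0.06, 2.57], [-1.19, 4.33], [0.19, 2], [-2.82, 2.82]. Speed limits (rad/s): [1.89, 1.89, 2.39, 2.39, 3.01, 3.01, 3.01].

INTERFACE

Orientations are given as a unit quaternion [x, y, z, w].
In Python, from rig import manip, eyes gives the robot as it stands.
- The arm moves only by the shell command python3 -m jog 'ROWS' [OPENING]. ROWS is a JSON object of lists of equal length, an entry for each row: "travel": the shift along the world's x, y, z scaled (see below), a list of three; "turn": the turn about the world's z scaled (see below). A call has 1 to 20 rows; each row shifts and turns the commanded pose from where the row before left it; what a row does not reach is not made up. The controller multiplies each number of a shift by 4 cm and each number of a turn by 4 degrees. A row lasts 1/12 s, in which the tool goes at most 41.7 mm and 7.16 degrees, less where a joint would pass 70% of its speed; a pose out of reach is approached as far as the arm can. A call with a number of a shift or a turn outside -1 to 1 is refused whole. A call with a gripper value outside its range is refused whole. OPENING is the opening, from 0 (shut) to 1 (fully open), set as the call begins (- or left out, the last holds). The fingers move at their own pace and stop on an object; the grip force is fixed at half the most. Time passes only in rows, so rows that do not move let the fingers close. It gives the time, the measured TCP pose, the force, the opening and the grip force at its end, in the units of the state.
- manip.get_state(): the state, without advancing time (a new reading comes with each control period).
- eyes.get_image(name): name is "side" or "top" or "wrist"; returns a dict with "frame" (420x560x3 uint8, blue, green, red), "camera_matrix" (3x3 intrinsics, pixels), "R" (3x3) and "t" (3): a world point X has camera coordinates R X + t. Camera axes: x right, y down, z forward; pixel columns grow to the right and rows downward; lengths in mm; the calibration is good to about 2 mm. The wrist camera is an equidistant fisheye: a pixel r from the principal point sees the ray r / f radians off the axis. A picture is of the moment at which its call begins. There is no depth.
- manip.sign_off(): hands the job in; it is judged then, once.
The state is a dict: "time": time; "joint_positions": joint angles; "qd": joint speeds; "tau": joint torques, N m; "tcp_pos": TCP position; "orientation": TCP orientation; "contact_force": force on the tool from outside, world axes, zero at the start; "moment": the same for the moment, N m; "opening": finger opening in mm; "grasp_force": force on a finger pad.
Only numpy, scipy, OpenCV 4.12 (cv2) and the standard library are available. Lean on these libraries where they do the work, as an engineer would, in place of code of your own. Each camera call takes 0.05 s, during which the arm holds its last target. There are 200 camera calls.

TASK

Pick up the mallet by its handle and drive the pin that stands proud of the block in the vise fully home with it, then set the mallet down on the bench without dropping it. After that lift the plunger gauge out of its wooden stand and hold it upright with its tip on the end of the pin you drove, lightly, so that the plunger is pushed about halfway in; finish while still holding it there. Never touch the pin with the gripper itself, nor with the gauge before the pin is home, and leave the other things on the bench where they are.

Things in the scene. Friction and masses are not known exactly. Their poses are not given: they have to be found in the camera images.
- vise: Bench vise fixed to the bench, cream paint and bare iron, about 310 mm long, 100 mm wide. Origin on the bench under the middle of the jaw gap; its +x runs from the screw handle (robot side) to the rear; jaws run along its y. Jaw tops 126 mm above the bench; the screw's cross handle lies 145 mm before the origin, 60 mm high, 166 mm long along y.
- block: Steel work block gripped in the jaws, fixed, 41 (x, across jaws) x 110 (y, along jaws) x 50 mm high; origin at the centre of its underside, 95 mm above the bench, so its top is at 145 mm. Two dark steel spring pins 18 mm in diameter, 60 mm apart, come out of its top: at its y = +30 mm one already home (3 mm proud), at y = -30 mm the one to drive.
- pin_top (a point): Centre of the flat upper end of the pin to drive (18 mm in diameter). At joint value 0 it stands 21 mm above the block's top, fully home 3 mm above it (148 mm above the bench), level with the neighbour.
- pin (a joint): How far the pin to drive is in, m: 0 = as proud as it goes, 0.018 = home against a solid stop. It starts between 0 and 0.005. It stays where it is left; it needs about 6 N to move (more when fast).
- mallet: Soft-faced mallet, about 0.36 kg, standing on its head: upright round head 48 mm in diameter, 80 mm high, black plastic faces on both ends. Wooden handle, 22 mm wide, 24 mm high in section, runs level along the mallet's -x out to 165 mm from the head's axis, centre line 40 mm above the underside. Origin: centre of the head's lower face, which strikes if the mallet is used as it stands.
- mallet_head (a point): Middle of the mallet's head, 40 mm above its lower face.
- mallet_grip (a point): On the handle's centre line, 60 mm from the head's axis (along -x of the mallet), 40 mm above its lower face: a good place to grip it from above, fingers on the handle's two flat sides (closing along the mallet's y).
- stand: Wooden storage block for the gauge, fixed, 70 x 70 x 60 mm high, with a 16.5 mm upright hole through its middle. Origin at the centre of its underside, on the bench.
- gauge: Plunger gauge, 0.16 kg, upright in the stand. Origin: middle of the underside of its grey dial body (50 x 22 (y) x 50 mm high, white dial on each y side), which rests on the stand's top. Above it a black grip 30 (x) x 22 (y) mm, 50 to 95 mm over the origin, to hold across its y. Below, a 12 mm stem down to 25 mm under the origin, then the 6 mm sprung plunger, tip 45 mm under the origin.
- gauge_tip (a point): Tip of the plunger, on the gauge's axis: 45 mm under the gauge's origin when out, less when the plunger is pushed in.
- plunger (a joint): How far the plunger is pushed in, m: 0 = out, 0.014 = bottomed. Its spring gives 1 N at 0, about 2 N halfway (0.007) and 3.1 N at the end.
- spraycan: Bystander: upright spray can, 52 mm in diameter, 160 mm high; origin under its centre.
- offcut: Bystander: small steel block 30 x 30 x 25 mm; origin under its centre.
- driver: Bystander: screwdriver lying on the bench.
- rodstub: Bystander: upright stub of steel rod, 28 mm in diameter, 35 mm high; origin under its centre.
- partsbox: Bystander: open clear plastic box 90 x 130 x 35 mm; origin under its centre.
- file: Bystander: file lying on the bench, blade 200 mm along its +x from the handle, handle 100 mm.
- vblock: Bystander: steel block 60 x 45 x 40 mm; origin under its centre.

How it is judged (in metres and radians):
On the way, in this order (a step that is already met when the one before it is completed fails the run):
1. the mallet is held off the bench (height (world z) of mallet above 0.06 m and contact force between the fingers and mallet above 1 N), for 0.1 s.
2. the pin is driven home under the held mallet (value of joint pin above 0.0155 m and contact force between mallet and pin above 0.3 N and contact force between the fingers and mallet above 1 N).
3. the mallet is down on the bench and let go, at rest (height (world z) of mallet_head below 0.055 m and contact force between the fingers and mallet below 0.2 N and linear speed of mallet below 0.03 m/s and value of joint pin above 0.0155 m), for 0.2 s.
4. the gauge is held clear of its stand (height (world z) of gauge above 0.115 m and contact force between gauge and stand below 0.1 N and contact force between the fingers and gauge above 1 N), for 0.1 s.
At the end, for the whole second after the job is handed in: Pin within 2.5 mm of its stop; mallet at rest on the bench (middle of its head below 55 mm), fingers off it; gauge held still, within 8 degrees of upright, clear of the vise, its tip within 8 mm of the pin's axis, pressing with 0.4 to 6 N, the plunger 3 to 11 mm in (all of step 3 and contact force between gauge and pin between 0.4 and 6 N and value of joint plunger between 0.003 and 0.011 m and horizontal distance between gauge_tip and pin_top below 0.008 m and angle between gauge's own z axis and vertical below 0.14 rad and contact force between the fingers and gauge above 1 N and contact force between gauge and vise below 0.2 N and linear speed of gauge below 0.02 m/s); the arm keeps its last pose, push and grip.
It fails at once if the gripper or arm touches the pin (contact force between any of the fingers, the arm and pin above 0.5 N).
It fails at once if the gauge presses the pin before it is home (not (value of joint pin above 0.0155 m) and contact force between gauge and pin above 0.3 N).
It fails at once if the gauge is rammed on the pin, its block or the vise (over 15 N) (contact force between gauge and block above 15 N or contact force between gauge and vise above 15 N).
It fails at once if the mallet is dropped (falls free faster than 0.7 m/s) (contact force between the fingers and mallet below 0.1 N and linear speed of mallet above 0.7 m/s).
It fails at once if another thing on the bench is moved by over 30 mm (distance of any of spraycan, offcut, driver, rodstub, partsbox, file, vblock from where it was at the start of the episode above 0.03 m).
It also fails if it takes over 64 s, if anything falls off the work surface, if the arm or the gripper's body presses on something with over 40 N, if the wrist force passes 120 N, or if a joint passes its speed limit or range.

## Working session

There is one attempt and no reset: what is moved stays moved. The work goes in short steps, Python scripts to look and compute and a shell command to move; the robot and the scene stay as the last step left them, time stands still between calls to the robot, and variables do not carry over. Pictures are saved under pics/ and viewed, at most 10 in all, crops included, and the job is handed in when it is done.

```bash
mkdir -p pics; ls
python3 - <<'E'
from rig import manip, eyes
import cv2,numpy as np,pickle
d={}
for n in("side","top","wrist"):
    d[n]=eyes.get_image(n); cv2.imwrite(f"pics/{n}0.png",d[n]["frame"])
    print(n,d[n]["camera_matrix"],d[n]["R"],d[n]["t"])
pickle.dump(d,open("d0.pkl","wb"))
print(manip.get_state())
E
```

```text
pics
side [[476.87264111   0.         276.24728863]
 [  0.         476.87264111 206.27816316]
 [  0.           0.           1.        ]] [[-0.71925656 -0.69459758  0.01428982]
 [-0.52699504  0.53207026 -0.66270466]
 [ 0.45270986 -0.48418534 -0.74874451]] [ 408.19394832  403.56653264 1059.05983532]
top [[415.32798171   0.         275.47033966]
 [  0.         415.32798171 217.47379561]
 [  0.           0.           1.        ]] [[ 0.01666093 -0.99983595 -0.00710579]
 [-0.99827181 -0.01623347 -0.05647885]
 [ 0.05635423  0.0080345  -0.99837851]] [ -12.47633678  568.14018652 1242.64522204]
wrist [[325.1922621    0.         279.36918534]
 [  0.         325.1922621  210.2288671 ]
 [  0.           0.           1.        ]] [[ 4.45947056e-01 -8.95059177e-01 -5.41532809e-04]
 [-8.49309373e-01 -4.23343845e-01  3.15362614e-01]
 [-2.82497456e-01 -1.40175100e-01 -9.48971090e-01]] [-623.73401871  -40.52654676  381.02042949]
{'time': 0.15, 'joint_positions': array([ 1.06748378,  0.41783787, -0.0102756 ,  1.61402451,  0.00470174,
        1.11068719, -0.05301497]), 'qd': array([ 0.00106538, -0.00070154, -0.00049031, -0.00285267,  0.00017007,
        0.00073577, -0.00131781]), 'tau': array([ 1.91877807e-03, -8.64736533e+01,  6.79314695e-01, -4.35055554e+01,
        1.90556195e-02,  5.78027088e-03, -9.18155706e-06]), 'tcp_pos': array([ 278.34588495, -559.30736143,  230.80826194]), 'orientation': array([ 9.73462898e-01,  2.28844419e-01, -1.50446074e-04, -4.42061413e-04]), 'contact_force': array([ 2.16463200e-04, -4.09198308e-01,  6.77263942e-01]), 'moment': array([-0.012793  ,  0.0190085 , -0.02738146]), 'grasp_force': 0.0, 'opening': 85.1506458912859}
```

View pics/top0.png

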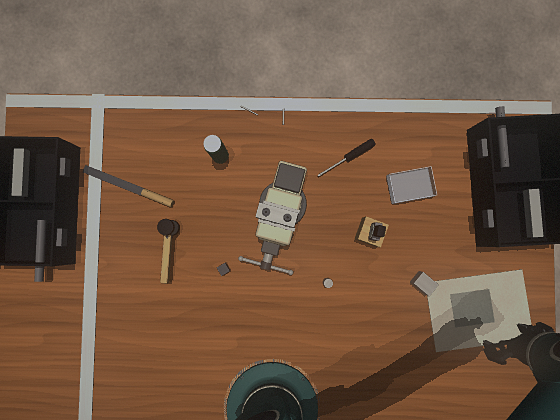

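View pics/side0.png

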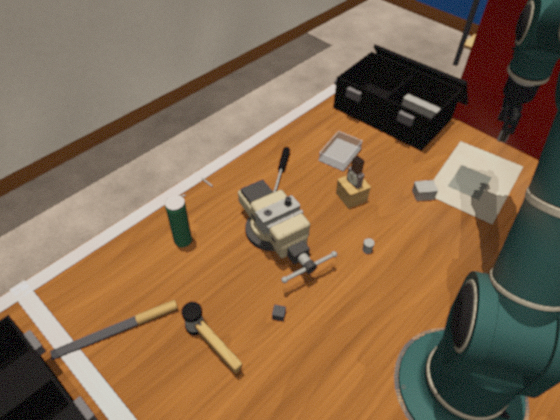

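The top view shows the mallet head near (169,227) with its handle running down to (165,283). The vise pins are near (265,213) and (288,217), and the gauge is near (377,232). The side view agrees. Next I zoom in on these.

Run:
```python
import cv2,numpy as np,pickle
d=pickle.load(open("d0.pkl","rb"))
t=d["top"]["frame"];s=d["side"]["frame"]
c=lambda f,x,y,w,h:cv2.resize(f[y:y+h,x:x+w],(400,300),interpolation=cv2.INTER_CUBIC)
a=np.vstack([np.hstack([c(t,238,190,80,60),c(t,345,205,60,45)]),np.hstack([c(s,240,180,80,60),c(s,325,150,60,45)])])
cv2.imwrite("pics/crop.png",a)
```

```text
(no output)
```

View pics/crop.png

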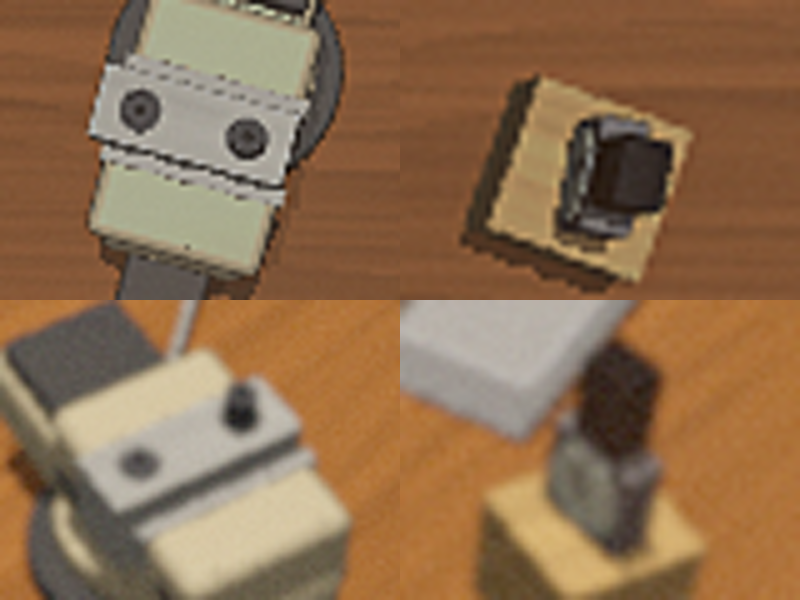

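The crops show the home pin at top-view pixel (266,212) and the proud pin at (287.6,217.6). The gauge grip top is at about (380.7,231), and its long side runs roughly along world x. Now I measure.

```bash
cat > h.py <<'E'
import cv2,numpy as np,pickle
def ray(im,u,v):
    K,R,t=im["camera_matrix"],np.array(im["R"]),np.array(im["t"])
    x=np.array([(u-K[0,2])/K[0,0],(v-K[1,2])/K[1,1]])
    if im.get("fish"):
        r=np.hypot(*x); d=np.r_[x/r*np.sin(r),np.cos(r)] if r>0 else np.array([0,0,1.])
    else: d=np.r_[x,1]
    return -R.T@t, R.T@d
def onz(im,u,v,z):
    o,d=ray(im,u,v); return (o+d*(z-o[2])/d[2])
def tri(a,pa,b,pb):
    o1,d1=ray(a,*pa);o2,d2=ray(b,*pb)
    k=np.linalg.lstsq(np.c_[d1,-d2],o2-o1,rcond=None)[0]
    p,q=o1+k[0]*d1,o2+k[1]*d2
    return (p+q)/2,np.linalg.norm(p-q)
E
python3 - <<'E'
from h import *
np.set_printoptions(precision=1,suppress=True)
d=pickle.load(open("d0.pkl","rb")); T,S=d["top"],d["side"]
for n,im,(x,y,w,h) in(("top",T,(150,215,30,72)),("side",S,(180,298,65,78))):
    f=im["frame"][y:y+h,x:x+w]; hsv=cv2.cvtColor(f,cv2.COLOR_BGR2HSV)
    for nm,m in(("dark",hsv[...,2]<60),("handle",(hsv[...,0]>15)&(hsv[...,0]<35)&(hsv[...,2]>110)&(hsv[...,1]>60))):
        c=max(cv2.findContours(m.astype(np.uint8),0,1)[0],key=cv2.contourArea)
        r=cv2.minAreaRect(c); print(n,nm,np.array(r[0])+[x,y],r[1],r[2],cv2.contourArea(c))
        if n=="top":
            b=cv2.boxPoints(r)+[x,y]
            print(np.array([onz(im,*p,52 if nm=="handle" else 80)[:2] for p in b]))
print("head",onz(T,168.5,226,80))
print("pinhome",onz(T,266,212,148),tri(T,(266,212),S,(267.5,212.5)))
print("pin",onz(T,287.6,217.6,164),tri(T,(287.6,217.6),S,(288,198.5)))
print("grip",onz(T,380.7,231.2,155))
for p in((540,78),(690,130),(640,280),(490,235)): print("stand",onz(T,345+(p[0]-400)/6.667,205+p[1]/6.667,60))
E
```

```text
top dark [168.  227.4] (22.2834415435791, 17.455360412597656) 21.801410675048828 283.0
[[518.9 343.8]
 [565.9 326.6]
 [543.  266.2]
 [496.2 283.5]]
top handle [165.1 258.5] (6.902684688568115, 47.47513198852539) 4.398705959320068 264.5
[[372.1 331.5]
 [510.5 325.2]
 [509.3 304.9]
 [370.9 311.3]]
side dark [191.5 312.5] (19.0, 17.0) 90.0 268.5
side handle [218.6 344.7] (60.87384796142578, 12.414535522460938) 48.23970031738281 632.0
head [535.1 303.8  80. ]
pinhome [575.3  21.8 148. ] (array([576.7,  22.9, 144.8]), np.float64(3.173108669791212))
pin [560.1 -36.7 164. ] (array([561.5, -35.7, 163.3]), np.float64(3.4058262819457736))
grip [ 528.1 -287.4  155. ]
stand [ 572.3 -267.8   60. ]
stand [ 550.6 -333.4   60. ]
stand [ 484.8 -311.7   60. ]
stand [ 503.3 -246.3   60. ]
```

```bash
python3 -m jog '{"travel":[[0.35,0.8,0.1],[0.35,0.8,0.1],[0.35,0.8,0.1],[0.35,0.8,0.1],[0.35,0.8,0.1],[0.35,0.8,0.1],[0.35,0.8,0.1],[0.35,0.8,0.1],[0,0,0],[0,0,0]],"turn":[-0.9,-0.9,-0.9,-0.9,-0.9,-0.9,-0.9,-0.9,0,0]}'
python3 - <<'E'
from rig import eyes
import cv2,pickle
d=eyes.get_image("wrist");d["fish"]=1;pickle.dump(d,open("w1.pkl","wb"));cv2.imwrite("pics/w1.png",d["frame"])
E
```

```text
time: 0.98
tcp_pos: [391.3, -302.0, 263.6]
orientation: [1.0, -0.019, 0.0, 0.0]
contact_force: [-0.5, -1.0, -0.8]
opening: 85.7
grasp_force: 0.0
```

View pics/w1.png

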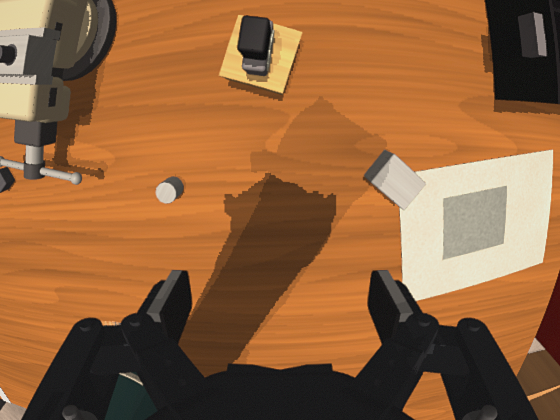

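The wrist view shows the gauge grip top at about (255,36), nearly aligned with world x. Now on to the mallet.

```bash
python3 -m jog '{"travel":[[0,0.96,0],[0,0.96,0],[0,0.96,0],[0,0.96,0],[0,0.96,0],[0,0.96,0],[0,0.96,0],[0,0.96,0],[0,0.96,0],[0,0.96,0],[0,0.96,0],[0,0.96,0],[0,0.96,0],[0,0.96,0],[0,0.96,0],[0,0.96,0],[0,0,0],[0,0,0],[0,0,0]],"turn":[0,0,0,0,0,0,0,0,0,0,0,0,0,0,0,0,0,0,0]}'
python3 - <<'E'
from rig import eyes
import cv2,pickle
d=eyes.get_image("wrist");d["fish"]=1;pickle.dump(d,open("w2.pkl","wb"));cv2.imwrite("pics/w2.png",d["frame"])
E
```

```text
time: 2.62
tcp_pos: [391.1, 309.8, 262.7]
orientation: [1.0, -0.021, -0.001, 0.0]
contact_force: [-0.2, -0.2, 1.1]
opening: 85.4
grasp_force: 0.0
```

View pics/w2.png

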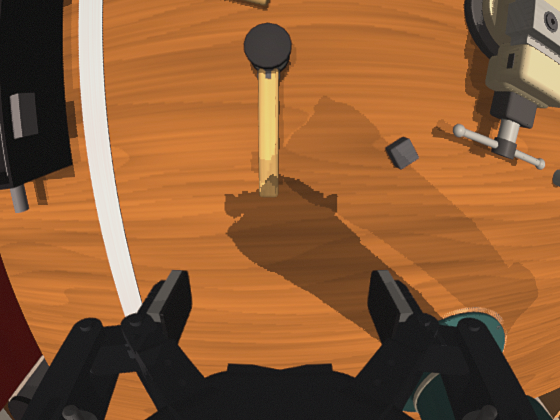

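The head's top face is a disc at about (268,46). The handle runs down to about (269,195).

Run:
```python
from h import *
np.set_printoptions(precision=1,suppress=True)
w=pickle.load(open("w2.pkl","rb"))
for p in((268,23),(267.5,69),(244.5,46),(291,46),(268,46)): print("head",onz(w,*p,80))
hsv=cv2.cvtColor(w["frame"],cv2.COLOR_BGR2HSV)
for r in(80,100,120,140,155,170,185,193):
    m=(hsv[r,230:310,0]>17)&(hsv[r,230:310,0]<35)&(hsv[r,230:310,2]>60)
    i=np.flatnonzero(m)+230
    if len(i): print(r,i.min(),i.max(),onz(w,i.min(),r,52),onz(w,i.max()+1,r,52))
```

```text
head [557.7 315.1  80. ]
head [510.  317.5  80. ]
head [535.1 339.1  80. ]
head [532.6 293.6  80. ]
head [533.5 316.1  80. ]
80 260 275 [501.6 326.9  52. ] [500.7 309.9  52. ]
100 260 276 [479.7 327.9  52. ] [478.9 309.7  52. ]
120 260 276 [458.  328.9  52. ] [457.1 310.7  52. ]
140 260 276 [436.1 330.1  52. ] [435.2 311.6  52. ]
155 260 274 [419.5 330.9  52. ] [418.7 314.5  52. ]
170 262 274 [402.5 329.6  52. ] [401.9 315.2  52. ]
185 260 261 [385.5 332.8  52. ] [385.4 330.6  52. ]
193 260 260 [376.2 333.4  52. ] [376.1 332.2  52. ]
```

```bash
python3 -m jog '{"travel":[[0.7,0.07,0],[0.7,0.07,0],[0.68,0.08,0],[0,0,-0.9],[0,0,-0.9],[0,0,-0.9],[0,0,-0.9],[0,0,-0.9],[0,0,-0.5],[0,0,0],[0,0,0],[0,0,0]],"turn":[-0.1,0,0,0,0,0,0,0,0,0,0,0]}'
```

```text
time: 3.67
tcp_pos: [474.7, 319.5, 65.0]
orientation: [1.0, -0.024, 0.001, -0.0]
contact_force: [-0.2, 0.4, 0.3]
opening: 85.3
grasp_force: 0.0
```

```bash
python3 -m jog '{"travel":[[0,0,-0.55],[0,0,-0.52],[0,0,0],[0,0,0]],"turn":[0,0,0,0]}' && python3 -m jog '{"travel":[[0,0,0],[0,0,0],[0,0,0],[0,0,0],[0,0,0],[0,0,0],[0,0,0],[0,0,0],[0,0,0],[0,0,0]],"turn":[0,0,0,0,0,0,0,0,0,0]}' 0
```

```text
time: 4.0
tcp_pos: [474.1, 319.7, 21.7]
orientation: [1.0, -0.024, 0.0, -0.0]
contact_force: [-0.1, -0.1, 0.3]
opening: 85.3
grasp_force: 0.0
time: 4.83
tcp_pos: [473.8, 319.7, 20.8]
orientation: [1.0, -0.024, 0.0, 0.0]
contact_force: [-1.9, -2.3, 7.1]
opening: 21.1
grasp_force: 61.9
```

```bash
python3 -m jog '{"travel":[[0,0,0.5],[0,0,0.9],[0,0,0.9],[0,0,0.9],[0,0,0.9],[0,0,0.7],[0,0,0],[0.06,-0.4,0],[0.06,-0.9,0],[0.06,-0.9,0],[0.06,-0.9,0],[0.06,-0.9,0],[0.06,-0.9,0],[0.06,-0.9,0],[0.06,-0.9,0],[0.06,-0.9,0],[0.06,-0.9,0],[0.06,-0.3,0],[0,0,0],[0,0,0]],"turn":[0,0,0,0,0,0,0,0,0,0,0,0,0,0,0,0,0,0,0,0]}'
python3 - <<'E'
from rig import eyes
import cv2,pickle,numpy as np
d={n:eyes.get_image(n) for n in("wrist","top","side")};d["wrist"]["fish"]=1;pickle.dump(d,open("d3.pkl","wb"))
c=lambda f,x,y,w,h:cv2.resize(f[y:y+h,x:x+w],(400,300),interpolation=cv2.INTER_CUBIC)
cv2.imwrite("pics/c3.png",np.vstack([np.hstack([c(d["wrist"]["frame"],0,0,560,420),c(d["wrist"]["frame"],200,0,160,120)]),np.hstack([c(d["top"]["frame"],230,180,100,75),c(d["side"]["frame"],220,130,140,105)])]))
E
```

```text
time: 6.5
tcp_pos: [499.6, -32.8, 211.7]
orientation: [1.0, -0.025, -0.001, -0.0]
contact_force: [-0.2, 0.4, -3.8]
opening: 21.4
grasp_force: 60.6
```

View pics/c3.png

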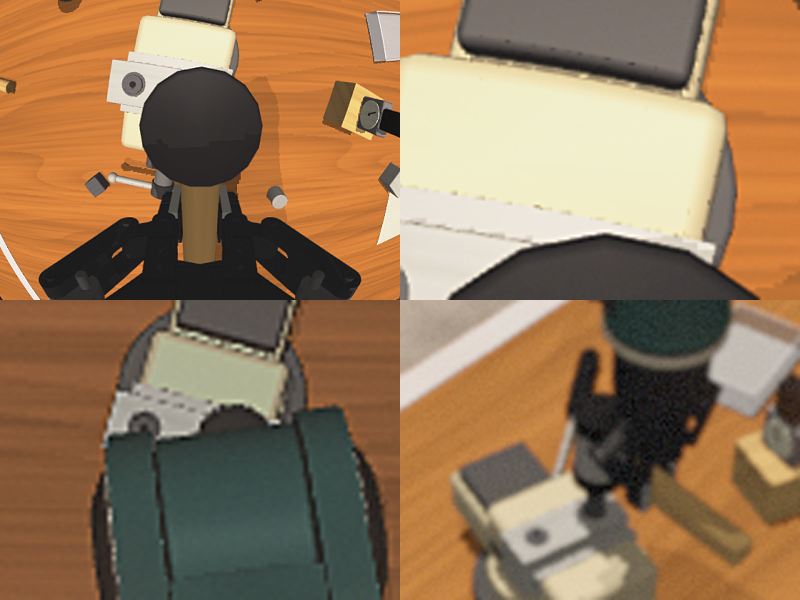

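The mallet head hangs over the proud pin and the home pin stays clear beside it. Now I press slowly.

```bash
python3 -m jog '{"travel":[[0,0,-0.25],[0,0,-0.25],[0,0,-0.05],[0,0,-0.05],[0,0,-0.05],[0,0,-0.05],[0,0,-0.05],[0,0,-0.05],[0,0,-0.05],[0,0,-0.05]],"turn":[0,0,0,0,0,0,0,0,0,0]}' && python3 -m jog '{"travel":[[0,0,-0.05],[0,0,-0.05],[0,0,-0.05],[0,0,0],[0,0,0]],"turn":[0,0,0,0,0]}'
```

```text
time: 7.48
tcp_pos: [500.2, -32.2, 176.4]
orientation: [1.0, -0.024, 0.0, -0.0]
contact_force: [-3.2, 2.1, 1.3]
opening: 21.1
grasp_force: 61.3
time: 7.9
tcp_pos: [500.1, -32.4, 170.3]
orientation: [1.0, -0.024, -0.0, -0.0]
contact_force: [-0.2, 0.8, -3.3]
opening: 21.2
grasp_force: 60.6
```

```bash
python3 -m jog '{"travel":[[0,0,-0.03],[0,0,-0.03],[0,0,-0.03]],"turn":[0,0,0]}'; python3 -m jog '{"travel":[[0,0,-0.03],[0,0,-0.03]],"turn":[0,0]}'
```

```text
time: 8.15
tcp_pos: [499.9, -32.6, 167.3]
orientation: [1.0, -0.024, -0.0, 0.0]
contact_force: [-15.0, -1.0, 19.0]
opening: 21.4
grasp_force: 63.9
time: 8.32
tcp_pos: [499.8, -32.7, 165.1]
orientation: [1.0, -0.024, -0.0, 0.0]
contact_force: [-16.2, -1.0, 21.3]
opening: 21.4
grasp_force: 64.8
```

```bash
python3 -m jog '{"travel":[[0,0,0.5],[0,0,0.8],[0,0,0.5],[0,0,0],[0,0,0]],"turn":[0,0,0,0,0]}'
python3 - <<'E'
from rig import eyes
import cv2,pickle,numpy as np
d={n:eyes.get_image(n) for n in("wrist","side")}
c=lambda f,x,y,w,h:cv2.resize(f[y:y+h,x:x+w],(400,300),interpolation=cv2.INTER_CUBIC)
cv2.imwrite("pics/c4.png",np.hstack([c(d["wrist"]["frame"],0,0,560,420),c(d["side"]["frame"],220,160,100,75)]))
E
```

```text
time: 8.73
tcp_pos: [500.3, -32.6, 236.7]
orientation: [1.0, -0.024, 0.001, 0.0]
contact_force: [-0.5, 0.6, -4.8]
opening: 21.4
grasp_force: 61.3
```

View pics/c4.png

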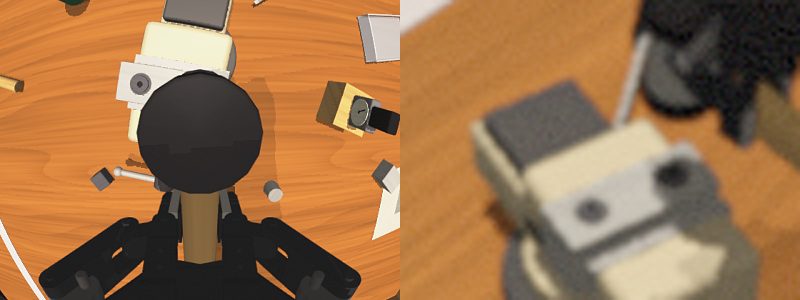

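```bash
python3 - <<'E'
from h import *
S=pickle.load(open("d0.pkl","rb"))["side"]
for X in((560.5,-36.2,148),(560.5,-36.2,164),(576,22,148)):
    c=S["R"]@np.array(X)+S["t"]; print(X,(S["camera_matrix"]@c/c[2])[:2])
E
python3 -m jog '{"travel":[[-0.06,0.4,0],[-0.06,0.9,0],[-0.06,0.9,0],[-0.06,0.9,0],[-0.06,0.9,0],[-0.06,0.9,0],[-0.06,0.9,0],[-0.06,0.9,0],[-0.06,0.9,0],[-0.06,0.9,0],[-0.06,0.4,0],[0,0,-0.7],[0,0,-0.9],[0,0,-0.9],[0,0,-0.9],[0,0,-0.6],[0,0,-0.3],[0,0,-0.2],[0,0,0],[0,0,0]],"turn":[0,0,0,0,0,0,0,0,0,0,0,0,0,0,0,0,0,0,0,0]}'
```

```text
(560.5, -36.2, 148) [288.88158566 202.69808211]
(560.5, -36.2, 164) [289.09722173 198.47518867]
(576, 22, 148) [268.58134664 211.7071112 ]
time: 10.5
tcp_pos: [473.9, 324.1, 57.2]
orientation: [1.0, -0.024, 0.0, -0.0]
contact_force: [-0.4, 0.3, -3.6]
opening: 21.1
grasp_force: 61.1
```

In the side view the driven pin now sits at row 203. The projection gives 202.7 for home and 198.5 for proud, so it is in. Now I lower the mallet.

```bash
python3 -m jog '{"travel":[[0,0,-0.3],[0,0,-0.2],[0,0,-0.1],[0,0,-0.1],[0,0,-0.05],[0,0,0],[0,0,0]],"turn":[0,0,0,0,0,0,0]}'
```

```text
time: 11.08
tcp_pos: [473.7, 323.8, 26.5]
orientation: [1.0, -0.024, -0.0, -0.0]
contact_force: [-0.3, -1.2, -3.5]
opening: 21.4
grasp_force: 61.3
```

```bash
python3 -m jog '{"travel":[[0,0,-0.05],[0,0,-0.05],[0,0,-0.05],[0,0,0]],"turn":[0,0,0,0]}';python3 -m jog '{"travel":[[0,0,-0.04],[0,0,-0.02],[0,0,0]],"turn":[0,0,0]}'
```

```text
time: 11.42
tcp_pos: [473.5, 323.5, 20.1]
orientation: [1.0, -0.024, -0.0, 0.0]
contact_force: [1.0, 0.4, -3.7]
opening: 21.2
grasp_force: 61.3
time: 11.67
tcp_pos: [473.5, 323.9, 18.7]
orientation: [1.0, -0.024, 0.0, 0.0]
contact_force: [-6.1, -3.6, 11.2]
opening: 21.1
grasp_force: 63.7
```

Contact. Release, then rise straight up.

```bash
python3 -m jog '{"travel":[[0,0,0],[0,0,0],[0,0,0],[0,0,0],[0,0,0],[0,0,0],[0,0,0],[0,0,0]],"turn":[0,0,0,0,0,0,0,0]}' 1 && python3 -m jog '{"travel":[[0,0,0.3],[0,0,0.9],[0,0,0.9],[0,0,0.9],[0,0,0.9],[0,0,0.9],[0,0,0.9],[0,-0.9,0],[0,-0.95,0],[0,-0.95,0],[0,-0.95,0],[0,-0.95,0],[0,-0.95,0],[0,-0.95,0],[0,-0.95,0],[0,-0.95,0],[0,-0.95,0],[0,-0.95,0],[0,-0.95,0],[0,0,0]],"turn":[0,0,0,0,0,0,0,0,0,0,0,0,0,0,0,0,0,0,0,0]}'
```

```text
time: 12.33
tcp_pos: [473.6, 323.7, 18.0]
orientation: [1.0, -0.024, -0.0, -0.0]
contact_force: [0.1, -0.5, 0.6]
opening: 85.5
grasp_force: 0.0
time: 14.0
tcp_pos: [472.7, -137.1, 246.6]
orientation: [1.0, -0.028, 0.0, 0.001]
contact_force: [-1.6, -1.2, 0.7]
opening: 85.5
grasp_force: 0.0
```

```bash
python3 -m jog '{"travel":[[-0.25,-0.95,0.1],[-0.25,-0.95,0.1],[-0.25,-0.95,0.1],[-0.25,-0.95,0.1],[0,0,0],[0,0,0]],"turn":[0,0,0,0,0,0]}'
python3 - <<'E'
from rig import eyes
import cv2,pickle,numpy as np
d={n:eyes.get_image(n) for n in("wrist","top")};d["wrist"]["fish"]=1;pickle.dump(d,open("d5.pkl","wb"))
c=lambda f,x,y,w,h:cv2.resize(f[y:y+h,x:x+w],(400,300),interpolation=cv2.INTER_CUBIC)
w=d["wrist"]["frame"]
cv2.imwrite("pics/c5.png",np.vstack([np.hstack([c(w,0,0,560,420),c(d["top"]["frame"],130,180,200,150)]),np.hstack([c(w,200,0,160,120),c(w,200,100,160,120)])]))
E
```

```text
time: 14.5
tcp_pos: [432.9, -283.9, 262.8]
orientation: [1.0, -0.026, 0.0, 0.0]
contact_force: [0.2, 0.3, -0.4]
opening: 85.3
grasp_force: 0.0
```

View pics/c5.png

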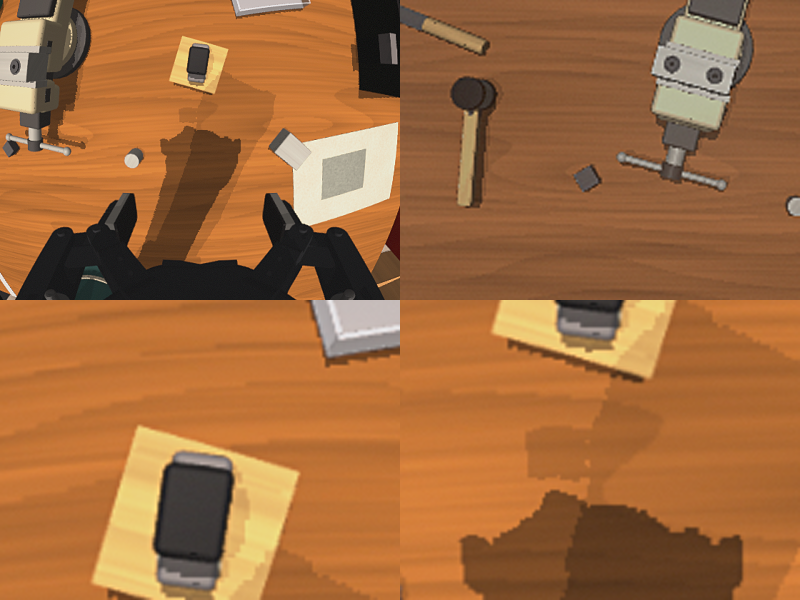

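The mallet is standing where I set it down and both pins look level. The gauge grip top is at about (278,84) in the wrist frame, rotated about -5 degrees.

Run:
```python
from h import *
np.set_printoptions(precision=1,suppress=True)
d=pickle.load(open("d5.pkl","rb")); w=d["wrist"]
g=cv2.cvtColor(w["frame"],cv2.COLOR_BGR2GRAY)[50:120,245:310]
m=(g<70).astype(np.uint8)
c=max(cv2.findContours(m,0,1)[0],key=cv2.contourArea); r=cv2.minAreaRect(c)
b=cv2.boxPoints(r)+[245,50]; P=np.array([onz(w,*p,155) for p in b]); print(r,b,P,P.mean(0))
e=[P[(i+1)%4]-P[i] for i in range(4)]
print([(np.hypot(*v[:2]),np.degrees(np.arctan2(v[1],v[0]))) for v in e])
for p in((138,425),(300,470),(92,585)): print("stand",onz(w,200+p[0]/2.5,(p[1]-300)/2.5,60))
T=d["top"]
for p in((672,64),(714,75)): print("pin",onz(T,130+(p[0]-400)/2,180+p[1]/2,148))
t=onz(w,265/400*0+15*1.4,66*1.4,148);print("pin?w",t)
```

```text
((32.03056716918945, 34.77074432373047), (28.15087127685547, 38.52572250366211), 7.594643592834473) [[260.5 102. ]
 [265.6  63.8]
 [293.5  67.5]
 [288.4 105.7]] [[ 518.2 -272.8  155. ]
 [ 547.6 -278.2  155. ]
 [ 543.6 -299.1  155. ]
 [ 514.2 -293.8  155. ]] [ 530.9 -286.   155. ]
[(np.float64(29.908383103145628), np.float64(-10.480582184854434)), (np.float64(21.220191026974778), np.float64(-100.80363051344142)), (np.float64(29.915781008982208), np.float64(169.82861266791852)), (np.float64(21.381667350119084), np.float64(79.18015222394376))]
stand [ 576.  -264.9   60. ]
stand [ 553.5 -331.3   60. ]
stand [ 508.7 -241.6   60. ]
pin [575.3  21.8 148. ]
pin [561.3 -35.4 148. ]
pin?w [563.3 -35.5 148. ]
```

```bash
python3 -m jog '{"travel":[[0.82,-0.02,0],[0.82,-0.02,0],[0.82,-0.01,0],[0,0,-0.8],[0,0,-0.8],[0,0,-0.8],[0,0,-0.5],[0,0,-0.2],[0,0,0],[0,0,0]],"turn":[-0.9,-0.95,0,0,0,0,0,0,0,0]}'
```

```text
time: 15.43
tcp_pos: [532.8, -283.7, 139.2]
orientation: [0.996, -0.088, 0.0, -0.0]
contact_force: [0.3, -0.7, 0.7]
opening: 85.3
grasp_force: 0.0
```

```bash
python3 -m jog '{"travel":[[-0.04,-0.06,-0.3],[0,0,-0.25],[0,0,0],[0,0,0]],"turn":[0,0,0,0]}' && python3 -m jog '{"travel":[[0,0,0],[0,0,0],[0,0,0],[0,0,0],[0,0,0],[0,0,0],[0,0,0],[0,0,0],[0,0,0]],"turn":[0,0,0,0,0,0,0,0,0]}' 0
```

```text
time: 15.77
tcp_pos: [530.3, -286.6, 115.9]
orientation: [0.996, -0.088, -0.0, -0.0]
contact_force: [0.4, 0.3, -0.0]
opening: 85.4
grasp_force: 0.0
time: 16.52
tcp_pos: [530.7, -286.8, 116.4]
orientation: [0.996, -0.088, 0.0, 0.0]
contact_force: [-0.0, -1.0, 6.4]
opening: 21.8
grasp_force: 59.0
```

```bash
python3 -m jog '{"travel":[[0,0,0.5],[0,0,0.9],[0,0,0.9],[0,0,0.9],[0,0,0.8],[0,0,0],[0.08,0.6,0],[0.11,0.85,0],[0.11,0.85,0],[0.11,0.85,0],[0.11,0.85,0],[0.11,0.85,0],[0.1,0.85,0],[0.05,0.54,0],[0,0,0],[0,0,0],[0,0,0]],"turn":[0,0,0,0,0,0,0,0,0,0,0,0,0,0,0,0,0]}'
python3 - <<'E'
from rig import eyes
import cv2,pickle,numpy as np
d={n:eyes.get_image(n) for n in("wrist","side")};d["wrist"]["fish"]=1;pickle.dump(d,open("d6.pkl","wb"))
c=lambda f,x,y,w,h:cv2.resize(f[y:y+h,x:x+w],(400,300),interpolation=cv2.INTER_CUBIC)
w=d["wrist"]["frame"]
cv2.imwrite("pics/c6.png",np.hstack([c(w,180,60,240,180),c(d["side"]["frame"],240,140,100,75)]))
E
```

```text
time: 17.93
tcp_pos: [561.5, -37.8, 275.6]
orientation: [0.996, -0.089, -0.0, 0.0]
contact_force: [0.3, -0.8, -1.5]
opening: 21.2
grasp_force: 59.2
```

View pics/c6.png

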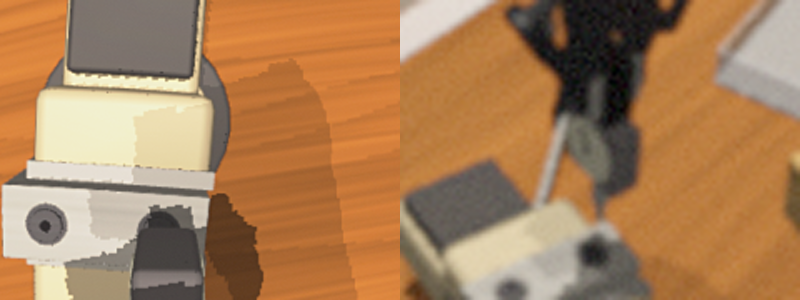

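The gauge hangs upright over the pin. In the side view its tip is near (290,194) and the pin is at (289,203). In the wrist view the neighbour pin is at (207.6,194.4).

Run:
```python
from h import *
d=pickle.load(open("d6.pkl","rb")); w=d["wrist"];S=d["side"]
n=onz(w,207.6,194.4,148); print("nb",n)
for X in((561.5,-37.8,174.2),(561,-36,174.2)):
    c=S["R"]@np.array(X)+S["t"]; print((S["camera_matrix"]@c/c[2])[:2])
f=cv2.cvtColor(w["frame"],cv2.COLOR_BGR2GRAY)
# vise yaw from the rear jaw-plate edge, crop (27,160)-(215,188)
a=onz(w,180+27*.6,60+160*.6,126);b=onz(w,180+215*.6,60+172*.6,126); yaw=np.degrees(np.arctan2((a-b)[1],(a-b)[0]))-90
print("vise yaw",yaw); y=np.radians(yaw); print("pin",n[:2]+60*np.array([np.sin(y),-np.cos(y)]))
```

```text
nb [578.54984449  24.31685475 148.        ]
[289.37933506 195.20263399]
[289.03742025 195.67779617]
vise yaw -14.351364615138223
pin [563.6777874  -33.81077997]
```

```bash
python3 -m jog '{"travel":[[0.02,0.06,-0.2],[0,0,-0.2],[0,0,-0.15],[0,0,0],[0,0,0]],"turn":[0,0,0,0,0]}' && python3 -m jog '{"travel":[[0,0,-0.06],[0,0,-0.06],[0,0,-0.05],[0,0,0],[0,0,0],[0,0,0]],"turn":[0,0,0,0,0,0]}'
```

```text
time: 18.45
tcp_pos: [562.2, -34.8, 253.5]
orientation: [0.996, -0.088, -0.001, -0.0]
contact_force: [0.1, 0.5, -1.5]
opening: 21.6
grasp_force: 59.3
time: 18.95
tcp_pos: [562.6, -34.7, 247.5]
orientation: [0.996, -0.088, 0.0, -0.0]
contact_force: [-0.3, -0.5, 0.8]
opening: 21.6
grasp_force: 59.3
```

```bash
python3 -m jog '{"travel":[[0,0,-0.05],[0,0,-0.05],[0,0,-0.02],[0,0,0],[0,0,0],[0,0,0],[0,0,0],[0,0,0],[0,0,0]],"turn":[0,0,0,0,0,0,0,0,0]}'
python3 - <<'E'
from rig import eyes,manip
import cv2,pickle,numpy as np
f=[]
for i in range(6):
    d={n:eyes.get_image(n) for n in("side","wrist")}; s=manip.get_state(); f.append(np.r_[s["contact_force"],s["tcp_pos"][2]])
print(np.mean(f,0),np.std(f,0))
c=lambda f,x,y,w,h:cv2.resize(f[y:y+h,x:x+w],(400,300),interpolation=cv2.INTER_CUBIC)
cv2.imwrite("pics/c7.png",np.hstack([c(d["wrist"]["frame"],180,100,240,180),c(d["side"]["frame"],262,160,60,45)]))
E
```

```text
time: 19.7
tcp_pos: [562.5, -34.7, 242.5]
orientation: [0.996, -0.088, 0.0, -0.0]
contact_force: [0.1, 0.2, -0.4]
opening: 21.6
grasp_force: 59.5
[5.93796910e-01 8.07037778e-02 1.53243159e-02 2.42471120e+02] [0.41303826 0.6283585  0.49941578 0.01644323]
```

View pics/c7.png

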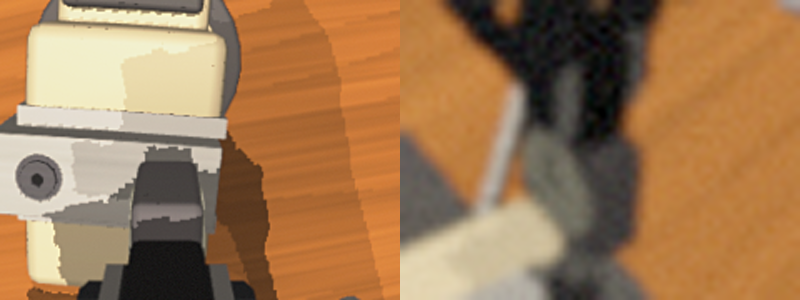

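```bash
python3 -m jog '{"travel":[[0,0,-0.03],[0,0,0],[0,0,0],[0,0,0],[0,0,0],[0,0,0],[0,0,0]],"turn":[0,0,0,0,0,0,0]}'
python3 - <<'E'
from rig import eyes,manip
import numpy as np
f=[]
for i in range(40):
    eyes.get_image("side"); s=manip.get_state(); f.append(np.r_[s["contact_force"],s["tcp_pos"]])
f=np.array(f);print(f.mean(0),f.std(0)/40**.5)
E
```

```text
time: 20.88
tcp_pos: [562.5, -34.7, 241.3]
orientation: [0.996, -0.088, -0.0, -0.0]
contact_force: [0.5, 0.2, 1.2]
opening: 21.3
grasp_force: 59.5
[ 8.06772185e-01 -1.40558424e-01  5.89636036e-01  5.62469197e+02
 -3.47165867e+01  2.41262809e+02] [0.0844837  0.08374449 0.07544259 0.00217741 0.00188766 0.0023239 ]
```

The net push is 0.59 + 1.57 = 2.2 N, which means the plunger is about 8 mm in. That agrees with the geometry, so I hand in.

```bash
python3 -c "
from rig import manip
print(manip.sign_off())"
```

```text
the job is handed in; nothing more can be done
None
```

I handed the job in, with no verdict returned: the pin is driven home, the mallet stands on the bench, and the gauge is held upright on the driven pin at about 2.2 N with its plunger about 8 mm in.

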